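# Post the slide box through the receiving flap and log it

### The arm

A 6-joint arm with a two-finger parallel gripper is mounted at the origin on the work surface. World frame = base frame: x ahead of the robot, y to its left, z up, the work surface at z = 0. Lengths are in m, angles in rad, forces in N, time in s.
With the tool pointing down it reaches from about 0.35 to 0.85 m from the base axis. Payload 8.1 kg.
Tool frame: the origin (TCP) lies midway between the tips of the shut fingers; the grasp point (between the pads) lies 19 mm behind it (env.grip_point_offset is the distance from the TCP to the grasp point, in m); z points along the fingers, x is the direction in which the jaws open and shut, and the axes are right-handed (so a half turn about z gives the same grasp; the last joint's range is limited). The gripper opens to 93 mm and grips with 3 to 60 N. Pads are 15 mm wide; open, the fingers measure 128 mm over their backs; the gripper's body (75 mm by 188 mm) begins 65 mm behind the grasp point.
Start: joints at [-1.387, 0.13, 1.488, -0, 1.523, -0.085], TCP at [0.159, -0.578, 0.219] pointing down, gripper open.
Joint ranges: [-2.96, 2.96], [-0.89, 2.26], [0.02, 2.5], [-1.34, 4.48], [0, 2.73], [-2.66, 2.66]. Speed limits (rad/s): [2.39, 2.39, 2.79, 3.14, 3.14, 3.14].

### API

Orientations are given as a unit quaternion [w, x, y, z].
In Python, from rig import env, vision gives the robot as it stands. The module is installed in compiled form; this text tells all that it offers.
- The arm moves only by the tool servo_tool, never from a script. Its argument "steps" is a list of rows, each an object of numbers: "wx", "wy", "wz": the turn, a rotation vector about the world's x, y, z in degrees; "dx", "dy", "dz": the shift along the world's x, y, z in mm; "fingers": the opening, from -1 (shut) to 1 (fully open). In form: [{"wx": .., "wy": .., "wz": .., "dx": .., "dy": .., "dz": .., "fingers": ..}, ...]. A call has exactly 10 rows; each row is the pose to reach, as a shift and turn from the pose commanded when the call began; what a row does not reach only later rows make up. A row lasts 1/10 s, in which the tool goes at most 50 mm and 8.59 degrees, less where a joint would pass 70% of its speed; a pose out of reach is approached as far as the arm can. A call with a gripper value outside its range is refused whole. The fingers move at their own pace and stop on an object; "force" is the grip in N (left out, the last holds). Time passes only in rows, so rows that repeat a pose let the fingers close, or fill a call up. It gives the time, the measured TCP pose, the force and the opening at its end, in the units of the state.
- env.get_state(): the state, without advancing time (a new reading comes with each control period).
- vision.capture(name): name is "side" or "top"; returns a dict with "frame" (400x640x3 uint8, red, green, blue), "depth" (400x640 float32, m along the optical axis (not along the pixel's ray), 0 where there is no reading), "K" (3x3 intrinsics, pixels), "k1" (the pictures are not rectified: a ray, as slopes to the right and down, at radius r is drawn at 1 + k1 r^2 times it, then the intrinsics apply), "R" (3x3) and "t" (3): a world point X has camera coordinates R X + t. Camera axes: x right, y down, z forward; pixel columns grow to the right and rows downward; lengths in m; the calibration is good to about 2 mm. A picture is of the moment at which its call begins.
- env.job_done(): hands the job in, once; it reports no verdict.
The state is a dict: "t": time; "joints": joint angles; "qvel": joint speeds; "tau": joint torques, N m; "tool_pos": TCP position; "eef_rot": TCP orientation; "ft_force": force on the tool from outside, world axes, zero at the start; "moment": the same for the moment, N m; "grip_width": opening from 0.0 (shut) to 1.0 (fully open).
Only numpy, scipy, OpenCV 4.12 (cv2) and the standard library are available. Lean on these libraries where they do the work, as an engineer would, in place of code of your own. Each camera call takes 0.05 s, during which the arm holds its last target.

### The job

Lay the long slide box lengthwise on the sill of the specimen receiving unit and push it in through the sprung flap, letting the box itself open the flap, until it has dropped right inside and the flap has swung shut. Then log it with the round key of the key pad: press just through its click, not on towards the bottom, and let go. Leave the jar, the short square box and the bottle where they stand.

Things in the scene. Friction and masses are not known exactly. Their poses are not given: they have to be found in the camera images.
- slidebox_center (a point): centre of the long slide box: a plain closed grey plastic box 100 (x, its length) x 34 (y) x 30 (z) mm with a white paper strip on top and a dark seam around it, about 120 to 215 g, lying flat on the bench; its centre is 15 mm above the surface that it lies on. Either end may go first.
- unit: specimen receiving unit, fixed to the bench: grey box 190 long x 130 wide x 170 mm high with a clear top, and in front of it a white sill block 76 mm wide. Origin: on the bench (z = 0) in the plane of the grey box's front face, mid-width; x points inward through the flap, y left, z up. Behind the flap is an open chamber, to x = 184 mm, its floor 6 mm above the bench.
- sill (a point): middle of the sill's flat top, at x = -63, z = 105 mm in the unit's frame (same axes). The sill top runs from x = -130 to +4 mm (unit frame) and ends there: a box whose middle is well past that edge tips into the chamber. Two guide lips 6 mm high, 42 mm apart inside, 58 mm outside, run along it from x = -128 to -6 mm.
- slot (a point): middle of the opening's lower edge: on the sill top (105 mm above the bench), in the plane of the front face; axes as the unit's. The opening is 48 mm wide and reaches 55 mm above the sill top; above it the front is closed up to 170 mm above the bench.
- flap (a joint): angle of the sprung steel flap, rad: 0 hanging shut, grows as its lower edge swings inward, up to 1.45. It is 45 wide x 52 mm high, hinged along its upper edge (55 mm above the sill top, 4 mm behind the front face); about 0.1 N at its lower edge starts it and about 0.4 N holds it wide open; it springs shut.
- flap_edge (a point): middle of the flap's lower edge (it swings with the flap)
- key (a joint): travel of the round dome key, m: 0 at rest, grows as it is pressed down; springs back. Resistance rises to a peak of about 4 N at 1 mm, falls to about 1 N at 4 mm (the click; it registers from 1.7 mm), then climbs steeply past 5 mm (about 7 N at 5.5 mm). Beyond 5 mm counts as over-pressed. Hard stop at 8 mm.
- key_top (a point): centre of the top of the round grey key, 28 mm across, which stands 9 mm proud of the middle of the key pad (moves with the key). The key pad is a white block 80 x 80 x 24 mm fixed to the bench; the key's top is 33 mm above the bench at rest and is pressed straight down.
- jar: bystander: round lidded jar 56 mm across, 60 mm high, standing on the bench; origin at the centre of its underside
- shortbox_center (a point): bystander: centre of a square slide box 52 x 52 x 30 mm in the same grey plastic, lying on the bench
- bottle: bystander: white bottle with a blue cap, 64 mm across, 170 mm high, on the left; origin at the centre of its underside
Mind the look-alikes: they are no part of the job. Leave any blue look-alike of the part that bears slidebox_center alone.

How it is judged:
By the outcome, as a careful person would: the job done as asked, in the order asked, and still so for the second after the job is handed in, with the robot touching nothing.
It also fails if it takes over 62 s, if anything falls off the work surface, if the arm or the gripper's body presses on something with over 40 N, if the wrist force passes 120 N, or if a joint passes its speed limit or range.

## Working session

There is one attempt and no reset: what is moved stays moved. The work goes in short steps, Python scripts to look and compute and a tool call to move; the robot and the scene stay as the last step left them, time stands still between calls to the robot, and variables do not carry over. Pictures are saved under pics/ and viewed, and the job is handed in when it is done.

Besides the shell and the picture viewer there is one more tool, called as name(argument=value, ...) on one line, values as JSON. servo_tool: Moves the arm, as the interface text tells. Its arguments: {"type":"object","properties":{"steps":{"type":"array"},"force":{"type":"number"}},"required":["steps"]}

```bash
mkdir -p pics; cat > h.py <<'E'
import numpy as np, cv2
from rig import env, vision
def cap(name,fn):
    c=vision.capture(name); cv2.imwrite('pics/'+fn+'.png',c['frame'][:,:,::-1]); np.savez('pics/'+fn+'.npz',**{k:np.asarray(v) for k,v in c.items()}); return c
def load(fn): return dict(np.load('pics/'+fn+'.npz'))
def slopes(c,uv):
    K=c['K'];k=float(c['k1']);uv=np.asarray(uv,float).reshape(-1,1,2)
    return cv2.undistortPoints(uv,K,np.array([k,0,0,0,0]),None,None,None).reshape(-1,2)
def onplane(c,uv,z):
    s=slopes(c,uv);d=np.c_[s,np.ones(len(s))]@c['R'];o=-c['R'].T@c['t']
    return o+d*((z-o[2])/d[:,2])[:,None]
def bydepth(c,uv):
    s=slopes(c,uv);uv=np.asarray(uv,int).reshape(-1,2);z=c['depth'][uv[:,1],uv[:,0]]
    return (np.c_[s,np.ones(len(s))]*z[:,None]-c['t'])@c['R']
def proj(c,X):
    p=np.atleast_2d(X)@c['R'].T+c['t'];s=p[:,:2]/p[:,2:];s=s*(1+c['k1']*(s**2).sum(1))[:,None]
    return s@c['K'][:2,:2].T+c['K'][:2,2]
E
python3 - <<'E'
from h import *
for n in('top','side'):
    c=cap(n,n+'0'); print(n,c['K'],c['k1'],-c['R'].T@c['t'],c['R'])
s=env.get_state();print(s,env.grip_point_offset)
E
```

```text
top [[505.3014703    0.         311.30204833]
 [  0.         505.3014703  190.08188336]
 [  0.           0.           1.        ]] -0.11346790894892161 [0.44688975 0.05079704 1.35671974] [[-0.00484544 -0.99994783  0.00899268]
 [-0.99617574  0.00404226 -0.08727865]
 [ 0.08723775 -0.00938119 -0.99614335]]
side [[468.31771186   0.         318.27263575]
 [  0.         468.31771186 193.0001372 ]
 [  0.           0.           1.        ]] -0.0716557583880893 [0.46194082 0.88378564 0.7043275 ] [[-0.99598938 -0.08666348 -0.02223969]
 [-0.02933762  0.55115833 -0.83388477]
 [ 0.08452494 -0.82988791 -0.55149034]]
{'t': 0.1, 'joints': array([-1.38739259e+00,  1.31051093e-01,  1.48918625e+00,  2.54365449e-05,
        1.52302087e+00, -8.53912667e-02]), 'qvel': array([-0.0011364 , -0.00057943, -0.00148321, -0.00022887, -0.00045692,
        0.00038897]), 'tau': array([ 1.10181962e-03, -5.61338818e+01, -4.93097198e+01,  7.69816828e-02,
        2.91630684e-02, -8.22966058e-05]), 'tool_pos': array([ 0.15928165, -0.57792666,  0.21770428]), 'eef_rot': array([-5.68723622e-04,  7.95477162e-01, -6.05982996e-01, -6.08473125e-04]), 'ft_force': array([0.69243826, 1.38362587, 0.35263153]), 'moment': array([-0.018253  , -0.00540036, -0.01845534]), 'grip_width': 1.0042508360272027} 0.0188
```

View pics/top0.png

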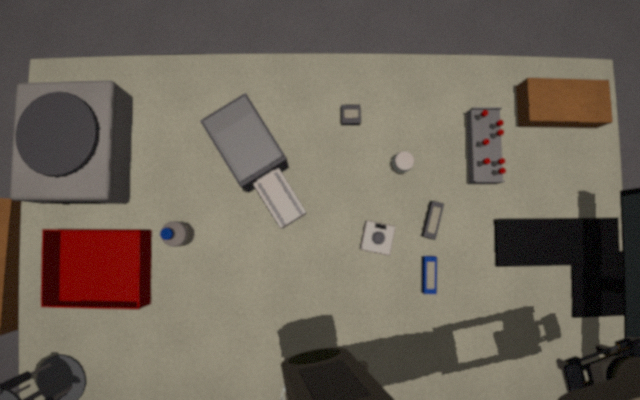

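View pics/side0.png

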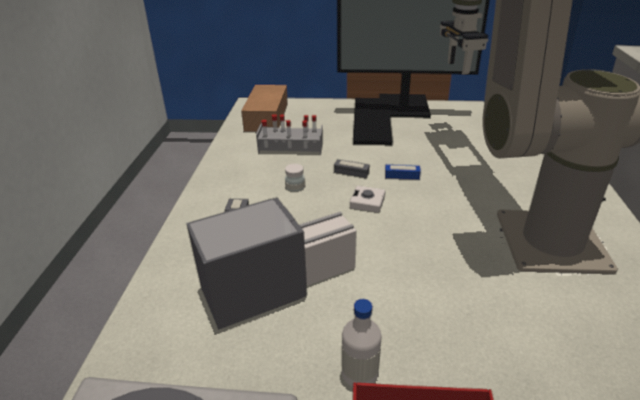

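Top view candidates for the slide box are the long grey one with white strip (433,220), the blue look-alike (430,275) and the square grey one (351,115). The long grey one fits. The key pad is at (378,237), the unit at (245,140) with its sill at (279,197), the jar at (402,162) and the bottle at (176,233). I'll confirm in an enlarged crop.

```bash
python3 - <<'E'
from h import *
c=load('top0');f=c['frame'][:,:,::-1]
a=cv2.resize(f[190:300,350:460],None,fx=5,fy=5,interpolation=cv2.INTER_CUBIC)
cv2.imwrite('pics/cropA.png',a)
cv2.imwrite('pics/cropB.png',cv2.resize(f[85:235,190:320],None,fx=4,fy=4,interpolation=cv2.INTER_CUBIC))
s=load('side0');g=s['frame'][:,:,::-1]
cv2.imwrite('pics/cropC.png',cv2.resize(g[140:320,180:440],None,fx=3,fy=3,interpolation=cv2.INTER_CUBIC))
for p in [(433,220),(279,197),(245,140),(378,237),(390,245),(402,162),(351,115),(420,200),(167,233)]: print(p,bydepth(c,p).round(4))
E
```

```text
(433, 220) [[ 0.4824 -0.2843  0.0265]]
(279, 197) [[0.54   0.1196 0.0998]]
(245, 140) [[0.6707 0.1967 0.1731]]
(378, 237) [[ 0.4387 -0.1361  0.0305]]
(390, 245) [[ 0.4173 -0.1691  0.0209]]
(402, 162) [[ 0.6331 -0.1982  0.0584]]
(351, 115) [[ 0.7627 -0.0683  0.0385]]
(420, 200) [[ 0.5379 -0.2579 -0.0061]]
(167, 233) [[0.4506 0.3811 0.1677]]
```

View pics/cropA.png

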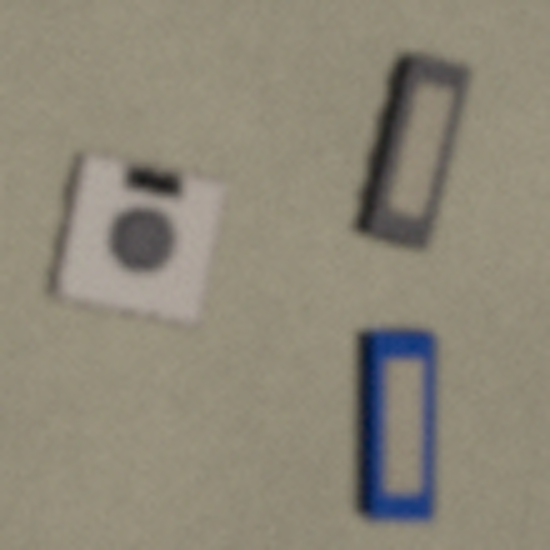

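View pics/cropB.png

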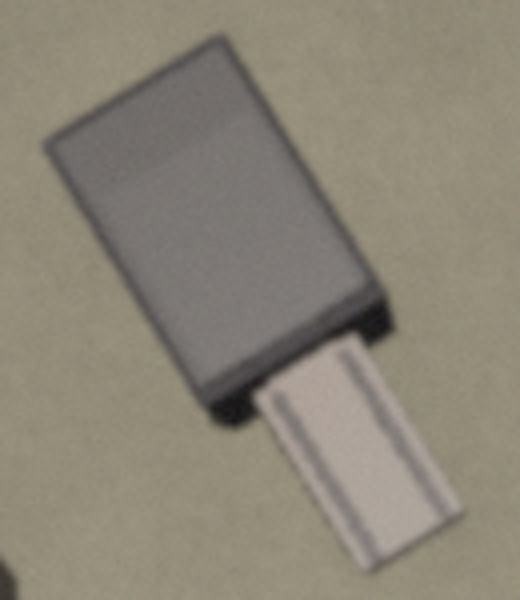

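View pics/cropC.png

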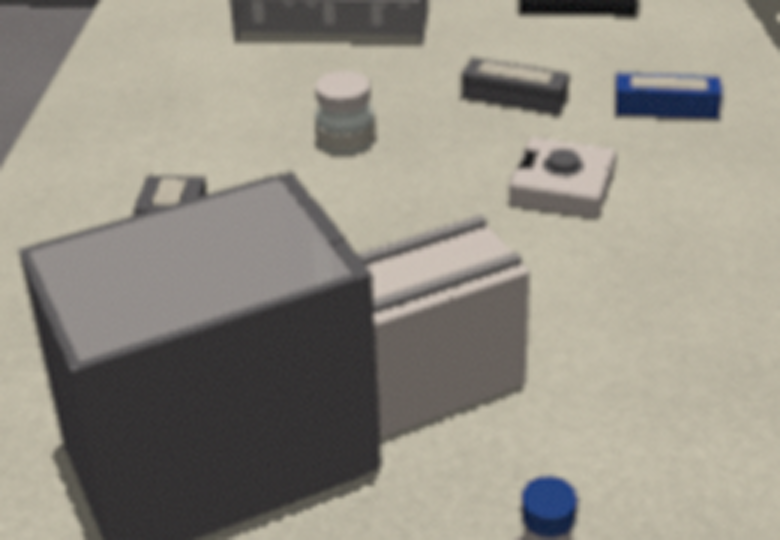

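The crop shows the grey long box (strip centre about px (435.5,220)), which is clearly distinct from the blue one. Next I'll measure everything.

```bash
cat > m.py <<'E'
from h import *
def rect(c,m,z,name):
    n,l,st,ce=cv2.connectedComponentsWithStats(m.astype(np.uint8))
    for i in range(1,n):
        if st[i,4]<15: continue
        ct=max(cv2.findContours((l==i).astype(np.uint8),0,1)[0],key=cv2.contourArea).reshape(-1,2)
        P=onplane(c,ct,z)[:,:2]
        r=cv2.minAreaRect((P*1000).astype(np.float32)); b=cv2.boxPoints(r)
        e=[b[1]-b[0],b[2]-b[1]];e=max(e,key=np.linalg.norm)
        print(name,'px',ce[i].round(1),'area',st[i,4],'ctr',np.round(r[0],1),'mean',(onplane(c,ce[i],z)[0,:2]*1000).round(1),'size',np.round(r[1],1),'ang',round(np.degrees(np.arctan2(e[1],e[0]))%180,1))
E
python3 - <<'E'
from m import *
c=load('top0');f=c['frame'].astype(int)
def sub(m,x0,x1,y0,y1):
    o=np.zeros_like(m);o[y0:y1,x0:x1]=m[y0:y1,x0:x1];return o
br=f.sum(2)
for p in [(436,218),(425,235),(423,215),(410,220),(279,197),(300,170),(378,237),(390,245)]: print(p,f[p[1],p[0]])
sat=f.max(2)-f.min(2)
warm=f[:,:,0]-f[:,:,2]
dark=(br<300)
rect(c,sub(dark|((sat<25)&(br>380)),415,450,195,245),.030,'box')
rect(c,sub((br>360),426,445,200,238)&~dark,.030,'strip?')
rect(c,sub((br>440),240,320,160,235),.105,'sill')
rect(c,sub((br>440)|(br<300),355,400,215,260),.024,'pad')
rect(c,sub((br<330),365,390,228,250),.033,'key')
E
```

```text
(436, 218) [144 136 117]
(425, 235) [83 77 79]
(423, 215) [143 136 119]
(410, 220) [143 138 119]
(279, 197) [174 162 154]
(300, 170) [147 140 123]
(378, 237) [84 82 82]
(390, 245) [166 157 148]
box px [428.  217.1] area 454 ctr [ 488.7 -265.4] mean [ 490.1 -270. ] size [ 70.7 101.6] ang 164.4
box px [445.4 210. ] area 18 ctr [ 505.5 -318.6] mean [ 508.5 -317.5] size [15.  18.7] ang 164.3
strip? px [441.1 200.7] area 18 ctr [ 531.5 -303.5] mean [ 533.3 -306.5] size [21.6  8. ] ang 88.5
strip? px [441.7 226.1] area 145 ctr [ 478.3 -303.6] mean [ 466.  -306.4] size [18.8 82.4] ang 178.6
strip? px [433.7 219.6] area 157 ctr [ 483.3 -285.2] mean [ 483.4 -285.4] size [17.2 65.8] ang 165.3
sill px [280.7 196.4] area 971 ctr [543.5 113.2] mean [541.2 115.2] size [128.1  60.1] ang 33.7
sill px [268.1 204.9] area 118 ctr [521.1 146.9] mean [520.1 146.5] size [122.6   6.6] ang 31.3
pad px [377.9 239.1] area 531 ctr [ 437.1 -137.3] mean [ 433.1 -136.8] size [73.8 74.1] ang 167.7
pad px [380.3 225.6] area 48 ctr [ 468.5 -143.3] mean [ 468.6 -143.6] size [27.6 12.2] ang 75.6
pad px [377.9 237.4] area 109 ctr [ 437.4 -137. ] mean [ 437.7 -136.8] size [26.5 29. ] ang 179.3
key px [377.8 237.4] area 121 ctr [ 437.4 -135.8] mean [ 437.6 -135.2] size [31.6 28.7] ang 89.5
```

```bash
python3 - <<'E'
from m import *
c=load('top0');f=c['frame'].astype(int);br=f.sum(2);warm=f[:,:,0]-f[:,:,2]
m=np.zeros(br.shape,bool)
w=(warm<16);
s=(br>440);s2=np.zeros_like(s);s2[160:235,250:310]=s[160:235,250:310]
s2=cv2.morphologyEx(s2.astype(np.uint8),cv2.MORPH_CLOSE,np.ones((7,7)))
rect(c,s2>0,.105,'sillfull')
u=np.zeros_like(s);u[88:195,195:295]=(w&(br>280)&(br<440))[88:195,195:295]
u=cv2.morphologyEx(u.astype(np.uint8),cv2.MORPH_OPEN,np.ones((3,3)))
rect(c,u>0,.170,'roof')
k=np.zeros_like(s);k[215:260,355:400]=((br>440)|(br<330))[215:260,355:400]
k=cv2.morphologyEx(k.astype(np.uint8),cv2.MORPH_CLOSE,np.ones((5,5)))
rect(c,k>0,.024,'pad')
# box top
g=np.zeros_like(s);g[198:242,418:448]=(warm<16)[198:242,418:448]
g=cv2.morphologyEx(g.astype(np.uint8),cv2.MORPH_CLOSE,np.ones((5,5)));rect(c,g>0,.03,'box')
v=(f*1).clip(0,255).astype(np.uint8)[:,:,::-1].copy(); v[g>0]=(0,0,255); v[u>0]=(0,255,0); v[s2>0]=(255,0,0);v[k>0]=(0,255,255)
cv2.imwrite('pics/mask.png',cv2.resize(v[85:265,190:450],None,fx=3,fy=3))
# side: jar, key, strip
s=load('side0');F=s['frame'].astype(int);B=F.sum(2)
K=np.zeros(B.shape,bool);K[183:205,355:382]=(B<300)[183:205,355:382];rect(s,K,.032,'skey')
K=np.zeros(B.shape,bool);K[155:180,335:368]=(B>330)[155:180,335:368];rect(s,K,.030,'sstrip')
print(F[164,345:360].tolist())
E
```

```text
sillfull px [279.1 197.2] area 1469 ctr [539.6 119.1] mean [539. 119.] size [127.7  73.5] ang 32.0
roof px [242.2 138.5] area 3530 ctr [676.2 204.1] mean [674.9 203.7] size [174.1 120.2] ang 31.9
roof px [282.4 183.7] area 94 ctr [567.1 108.9] mean [566.2 107.6] size [63.2  9.9] ang 32.7
roof px [261.5 188.5] area 47 ctr [555.1 157.1] mean [555.1 157. ] size [31.   8.5] ang 33.7
pad px [376.8 237.2] area 869 ctr [ 438.8 -133.4] mean [ 438.1 -133.7] size [82.1 75.9] ang 77.7
box px [431.2 219.5] area 376 ctr [ 483.7 -280.9] mean [ 483.6 -278.6] size [ 42.2 100.6] ang 165.8
skey px [356.1 192.6] area 16 ctr [ 467.2 -135.3] mean [ 467.  -135.2] size [23.8  7.6] ang 80.7
skey px [367.3 194.1] area 61 ctr [ 438.6 -130.1] mean [ 437.9 -129.4] size [26.3 28. ] ang 93.0
sstrip px [352.4 160. ] area 346 ctr [ 484.3 -304.7] mean [ 481.1 -310.2] size [94.9 70.5] ang 2.8
sstrip px [347.4 177.2] area 129 ctr [ 482.6 -220.5] mean [ 492.3 -213.4] size [88.2 31.7] ang 2.9
[[157, 149, 137], [155, 149, 135], [162, 156, 141], [171, 164, 149], [177, 168, 152], [182, 174, 157], [184, 175, 158], [184, 175, 158], [188, 179, 162], [188, 179, 161], [188, 179, 162], [187, 179, 161], [185, 177, 161], [183, 176, 159], [183, 175, 158]]
```

View pics/mask.png

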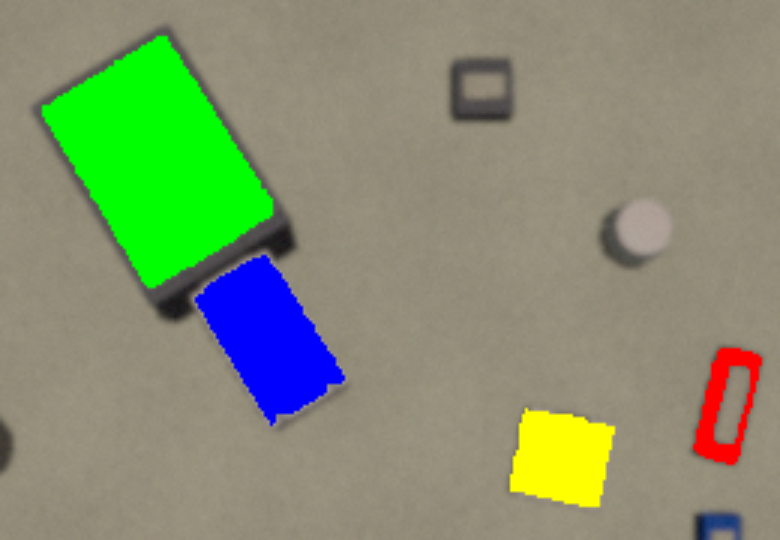

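Unit axis is 32°, from both the sill and the roof (roof centre to sill centre gives 31.9°). Slot ≈ (595,153.6) mm. Box centre is (483.5,-285) with its length at -14.5°, and the key is ≈ (438,-135). All of these match the given sizes. I'll move to hover above the box.

servo_tool(steps=[{"dx": 40, "dy": 36, "dz": 0, "wz": -4, "fingers": 1}, {"dx": 80, "dy": 72, "dz": 0, "wz": -8, "fingers": 1}, {"dx": 120, "dy": 108, "dz": 0, "wz": -12, "fingers": 1}, {"dx": 160, "dy": 144, "dz": -10, "wz": -16, "fingers": 1}, {"dx": 200, "dy": 180, "dz": -25, "wz": -20, "fingers": 1}, {"dx": 240, "dy": 216, "dz": -40, "wz": -24, "fingers": 1}, {"dx": 280, "dy": 252, "dz": -60, "wz": -28, "fingers": 1}, {"dx": 310, "dy": 280, "dz": -80, "wz": -30, "fingers": 1}, {"dx": 324.5, "dy": 292.8, "dz": -100, "wz": -30, "fingers": 1}, {"dx": 324.5, "dy": 292.8, "dz": -110, "wz": -30, "fingers": 1}], force=20)

```text
invalid input at $.steps[0]: expected keys wx, wy, wz, dx, dy, dz, fingers
```

```bash
python3 - <<'E'
from h import *
from scipy.spatial.transform import Rotation as R
c=cap('top','top1');c=cap('side','side1')
f=c['frame'][:,:,::-1];cv2.imwrite('pics/s1.png',cv2.resize(f[40:240,260:460],None,fx=3,fy=3,interpolation=cv2.INTER_CUBIC))
s=env.get_state();q=s['eef_rot'];m=R.from_quat([*q[1:],q[0]]).as_matrix();print(s['tool_pos'],np.degrees(np.arctan2(m[1,0],m[0,0])),m[:,2],s['joints'],s['ft_force'])
E
```

```text
[ 0.15930615 -0.57810431  0.21798538] -74.59915405263837 [-1.94689631e-04  1.12718833e-03 -9.99999346e-01] [-1.38739938e+00  1.30880990e-01  1.48885941e+00  1.41575207e-05
  1.52299604e+00 -8.53991447e-02] [ 0.27728958 -0.46519584 -0.01595683]
```

View pics/s1.png

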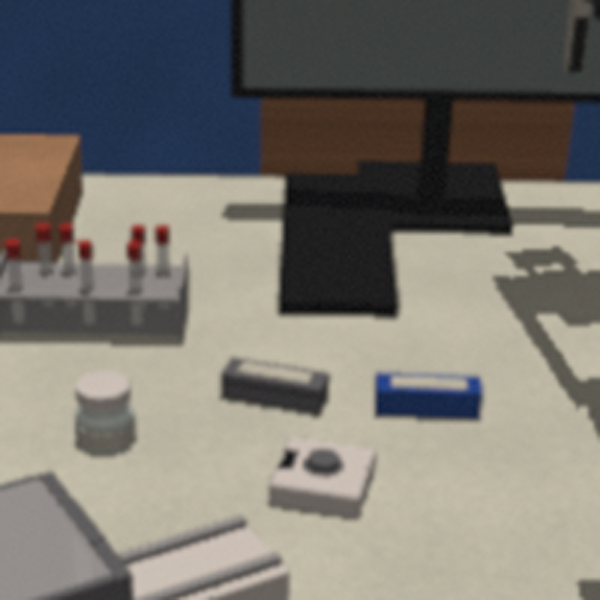

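The call was refused because every row needs all the keys, and the arm has not moved. Resending with full rows.

servo_tool(steps=[{"wx": 0, "wy": 0, "dx": 40, "dy": 36, "dz": 0, "wz": -4, "fingers": 1}, {"wx": 0, "wy": 0, "dx": 80, "dy": 72, "dz": 0, "wz": -8, "fingers": 1}, {"wx": 0, "wy": 0, "dx": 120, "dy": 108, "dz": 0, "wz": -12, "fingers": 1}, {"wx": 0, "wy": 0, "dx": 160, "dy": 144, "dz": -10, "wz": -16, "fingers": 1}, {"wx": 0, "wy": 0, "dx": 200, "dy": 180, "dz": -25, "wz": -20, "fingers": 1}, {"wx": 0, "wy": 0, "dx": 240, "dy": 216, "dz": -40, "wz": -24, "fingers": 1}, {"wx": 0, "wy": 0, "dx": 280, "dy": 252, "dz": -60, "wz": -28, "fingers": 1}, {"wx": 0, "wy": 0, "dx": 310, "dy": 280, "dz": -80, "wz": -30, "fingers": 1}, {"wx": 0, "wy": 0, "dx": 324.5, "dy": 292.8, "dz": -100, "wz": -30, "fingers": 1}, {"wx": 0, "wy": 0, "dx": 324.5, "dy": 292.8, "dz": -110, "wz": -30, "fingers": 1}], force=20)

```text
t: 1.2
tool_pos: [0.4855, -0.2814, 0.106]
eef_rot: [0.0, -0.613, 0.79, 0.002]
ft_force: [-0.2, -0.7, -0.5]
grip_width: 0.997
```

```bash
cat >> h.py <<'E'
def st():
    from scipy.spatial.transform import Rotation as R
    s=env.get_state();q=s['eef_rot'];m=R.from_quat([*q[1:],q[0]]).as_matrix();print(s['t'],(s['tool_pos']*1000).round(1),'jaw',np.degrees(np.arctan2(m[1,0],m[0,0])).round(2),m[:,2].round(3),s['joints'].round(2),s['ft_force'].round(2),round(s['grip_width'],3))
E
python3 - <<'E'
from h import *
c=cap('side','side2')
f=c['frame'][:,:,::-1];cv2.imwrite('pics/s2.png',cv2.resize(f[40:240,260:460],None,fx=3,fy=3,interpolation=cv2.INTER_CUBIC))
st()
E
```

```text
1.25 [ 483.7 -281.7  103.9] jaw -104.38 [-0.004  0.004 -1.   ] [-0.62  0.11  1.72  0.    1.31  1.2 ] [-1.15  1.29 -3.1 ] 0.997
```

View pics/s2.png

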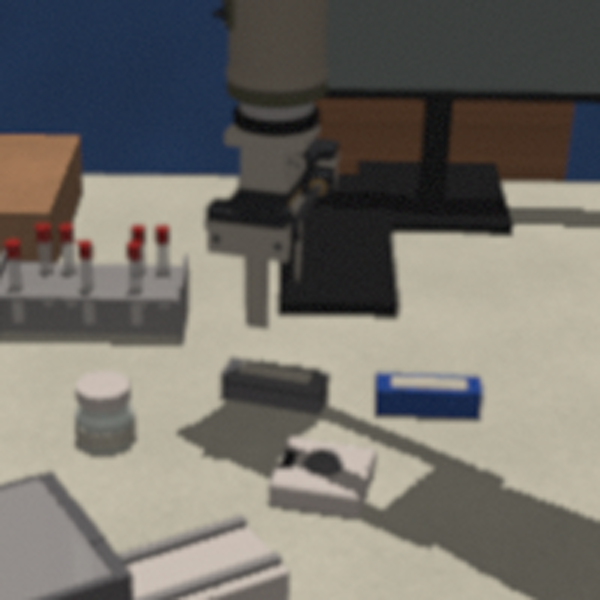

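The gripper is over the grey box, with a finger visible above it. Lowering now, then closing.

servo_tool(steps=[{"wx": 0, "wy": 0, "wz": 0, "dx": 0, "dy": 0, "dz": 0, "fingers": 1}, {"wx": 0, "wy": 0, "wz": 0, "dx": 0, "dy": 0, "dz": -15, "fingers": 1}, {"wx": 0, "wy": 0, "wz": 0, "dx": 0, "dy": 0, "dz": -30, "fingers": 1}, {"wx": 0, "wy": 0, "wz": 0, "dx": 0, "dy": 0, "dz": -45, "fingers": 1}, {"wx": 0, "wy": 0, "wz": 0, "dx": 0, "dy": 0, "dz": -60, "fingers": 1}, {"wx": 0, "wy": 0, "wz": 0, "dx": 0, "dy": 0, "dz": -75, "fingers": 1}, {"wx": 0, "wy": 0, "wz": 0, "dx": 0, "dy": 0, "dz": -87, "fingers": 1}, {"wx": 0, "wy": 0, "wz": 0, "dx": 0, "dy": 0, "dz": -95, "fingers": 1}, {"wx": 0, "wy": 0, "wz": 0, "dx": 0, "dy": 0, "dz": -98, "fingers": 1}, {"wx": 0, "wy": 0, "wz": 0, "dx": 0, "dy": 0, "dz": -98, "fingers": 1}])

```text
t: 2.25
tool_pos: [0.4838, -0.2855, 0.0103]
eef_rot: [-0.0, -0.612, 0.791, 0.0]
ft_force: [-0.6, -0.7, 0.0]
grip_width: 1.005
```

```bash
python3 - <<'E'
from h import *
c=cap('side','side3')
f=c['frame'][:,:,::-1];cv2.imwrite('pics/s3.png',cv2.resize(f[80:220,290:430],None,fx=4,fy=4,interpolation=cv2.INTER_CUBIC))
st()
E
```

```text
2.3 [ 484.1 -285.8   10.9] jaw -104.59 [ 0. -0. -1.] [-0.62  0.23  1.78 -0.    1.14  1.2 ] [-0.44 -0.11 -0.23] 0.998
```

View pics/s3.png

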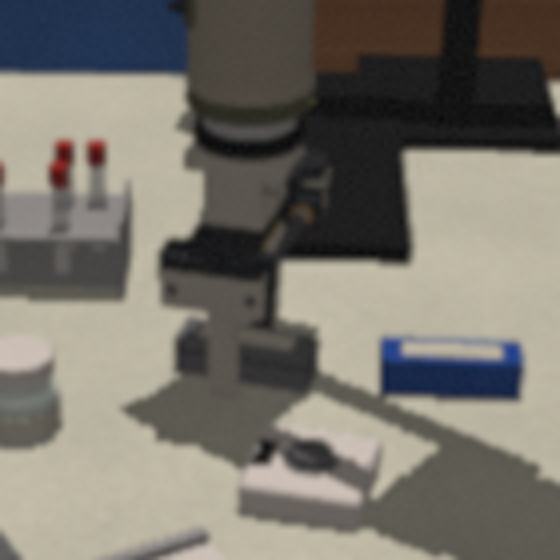

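The near finger stands in front of the middle of the box. Closing, then lifting.

servo_tool(steps=[{"wx": 0, "wy": 0, "wz": 0, "dx": 0, "dy": 0, "dz": 0, "fingers": -1}, {"wx": 0, "wy": 0, "wz": 0, "dx": 0, "dy": 0, "dz": 0, "fingers": -1}, {"wx": 0, "wy": 0, "wz": 0, "dx": 0, "dy": 0, "dz": 0, "fingers": -1}, {"wx": 0, "wy": 0, "wz": 0, "dx": 0, "dy": 0, "dz": 0, "fingers": -1}, {"wx": 0, "wy": 0, "wz": 0, "dx": 0, "dy": 0, "dz": 0, "fingers": -1}, {"wx": 0, "wy": 0, "wz": 0, "dx": 0, "dy": 0, "dz": 0, "fingers": -1}, {"wx": 0, "wy": 0, "wz": 0, "dx": 0, "dy": 0, "dz": 0, "fingers": -1}, {"wx": 0, "wy": 0, "wz": 0, "dx": 0, "dy": 0, "dz": 0, "fingers": -1}, {"wx": 0, "wy": 0, "wz": 0, "dx": 0, "dy": 0, "dz": 0, "fingers": -1}, {"wx": 0, "wy": 0, "wz": 0, "dx": 0, "dy": 0, "dz": 0, "fingers": -1}], force=25)

```text
t: 3.3
tool_pos: [0.4838, -0.2857, 0.0106]
eef_rot: [-0.0, -0.612, 0.791, 0.0]
ft_force: [-0.4, -0.1, -0.4]
grip_width: 0.364
```

servo_tool(steps=[{"wx": 0, "wy": 0, "wz": 0, "dx": 0, "dy": 0, "dz": 0, "fingers": -1}, {"wx": 0, "wy": 0, "wz": 0, "dx": 0, "dy": 0, "dz": 10, "fingers": -1}, {"wx": 0, "wy": 0, "wz": 0, "dx": 0, "dy": 0, "dz": 30, "fingers": -1}, {"wx": 0, "wy": 0, "wz": 0, "dx": 0, "dy": 0, "dz": 55, "fingers": -1}, {"wx": 0, "wy": 0, "wz": 0, "dx": 0, "dy": 0, "dz": 80, "fingers": -1}, {"wx": 0, "wy": 0, "wz": 0, "dx": 0, "dy": 0, "dz": 105, "fingers": -1}, {"wx": 0, "wy": 0, "wz": 0, "dx": 0, "dy": 0, "dz": 130, "fingers": -1}, {"wx": 0, "wy": 0, "wz": 0, "dx": 0, "dy": 0, "dz": 145, "fingers": -1}, {"wx": 0, "wy": 0, "wz": 0, "dx": 0, "dy": 0, "dz": 149, "fingers": -1}, {"wx": 0, "wy": 0, "wz": 0, "dx": 0, "dy": 0, "dz": 149, "fingers": -1}])

```text
t: 4.3
tool_pos: [0.484, -0.2857, 0.1599]
eef_rot: [0.0, -0.612, 0.791, -0.0]
ft_force: [0.6, 0.4, -2.2]
grip_width: 0.365
```

```bash
python3 - <<'E'
from m import *
c=cap('top','top4');cv2.imwrite('pics/t4.png',cv2.resize(c['frame'][140:290,340:500,::-1],None,fx=4,fy=4,interpolation=cv2.INTER_CUBIC))
c=cap('side','side4')
f=c['frame'][:,:,::-1];cv2.imwrite('pics/s4.png',cv2.resize(f[40:220,270:450],None,fx=4,fy=4,interpolation=cv2.INTER_CUBIC)[:600])
st()
E
```

```text
4.4 [ 483.1 -285.1  158.1] jaw -104.6 [-0.002  0.001 -1.   ] [-0.62  0.06  1.67  0.    1.41  1.2 ] [-0.54 -0.44 -1.45] 0.364
```

View pics/s4.png

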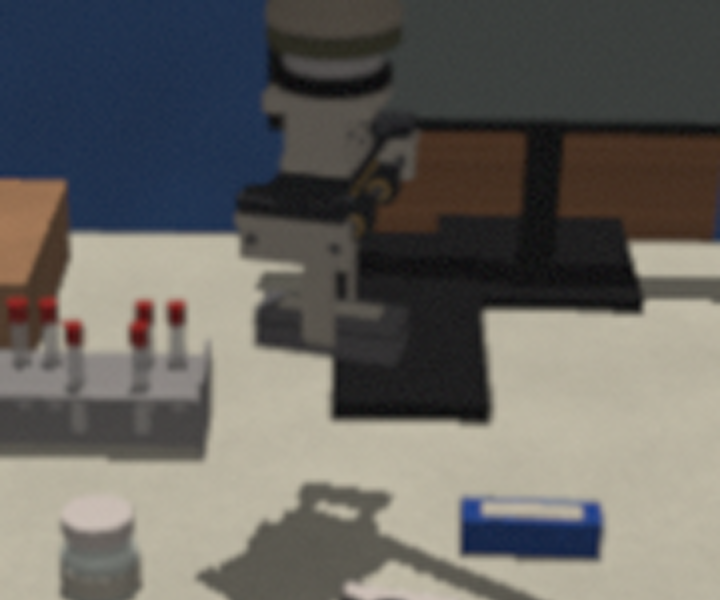

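View pics/t4.png

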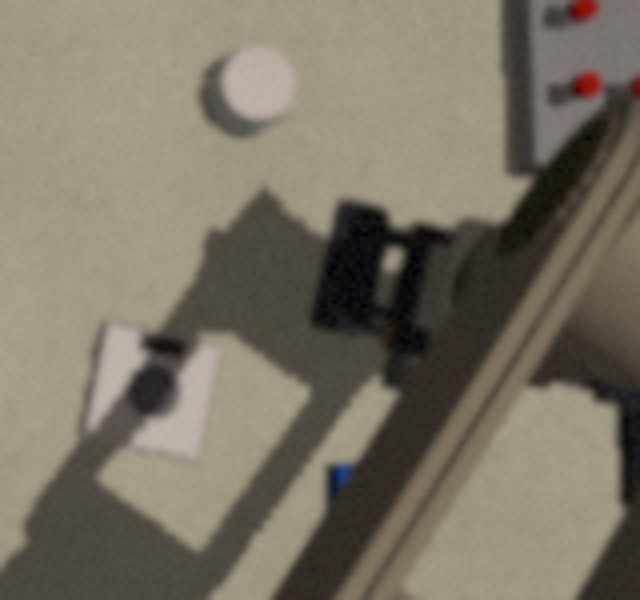

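The box is gripped level at its middle. Carrying it to above the sill, with its centre aimed at unit x = -77 → (529.7, 112.8).

servo_tool(steps=[{"wx": 0, "wy": 0, "wz": 3, "dx": 2, "dy": 20, "dz": 10, "fingers": -1}, {"wx": 0, "wy": 0, "wz": 8, "dx": 6, "dy": 60, "dz": 20, "fingers": -1}, {"wx": 0, "wy": 0, "wz": 13, "dx": 12, "dy": 105, "dz": 25, "fingers": -1}, {"wx": 0, "wy": 0, "wz": 19, "dx": 18, "dy": 150, "dz": 25, "fingers": -1}, {"wx": 0, "wy": 0, "wz": 25, "dx": 24, "dy": 195, "dz": 25, "fingers": -1}, {"wx": 0, "wy": 0, "wz": 31, "dx": 30, "dy": 240, "dz": 25, "fingers": -1}, {"wx": 0, "wy": 0, "wz": 37, "dx": 36, "dy": 285, "dz": 25, "fingers": -1}, {"wx": 0, "wy": 0, "wz": 42, "dx": 40, "dy": 330, "dz": 20, "fingers": -1}, {"wx": 0, "wy": 0, "wz": 45, "dx": 44, "dy": 370, "dz": 10, "fingers": -1}, {"wx": 0, "wy": 0, "wz": 46.5, "dx": 46.2, "dy": 398, "dz": 0, "fingers": -1}])

```text
t: 5.4
tool_pos: [0.5291, 0.115, 0.1578]
eef_rot: [0.0, 0.875, -0.484, -0.001]
ft_force: [0.3, 0.3, -1.2]
grip_width: 0.365
```

servo_tool(steps=[{"wx": 0, "wy": 0, "wz": 0, "dx": 0, "dy": 0, "dz": 0, "fingers": -1}, {"wx": 0, "wy": 0, "wz": 0, "dx": 0, "dy": 0, "dz": 0, "fingers": -1}, {"wx": 0, "wy": 0, "wz": 0, "dx": 0, "dy": 0, "dz": 0, "fingers": -1}, {"wx": 0, "wy": 0, "wz": 0, "dx": 0, "dy": 0, "dz": -5, "fingers": -1}, {"wx": 0, "wy": 0, "wz": 0, "dx": 0, "dy": 0, "dz": -10, "fingers": -1}, {"wx": 0, "wy": 0, "wz": 0, "dx": 0, "dy": 0, "dz": -15, "fingers": -1}, {"wx": 0, "wy": 0, "wz": 0, "dx": 0, "dy": 0, "dz": -20, "fingers": -1}, {"wx": 0, "wy": 0, "wz": 0, "dx": 0, "dy": 0, "dz": -25, "fingers": -1}, {"wx": 0, "wy": 0, "wz": 0, "dx": 0, "dy": 0, "dz": -28, "fingers": -1}, {"wx": 0, "wy": 0, "wz": 0, "dx": 0, "dy": 0, "dz": -28, "fingers": -1}])

```text
t: 6.4
tool_pos: [0.5297, 0.1123, 0.1309]
eef_rot: [0.0, 0.874, -0.486, -0.0]
ft_force: [-0.0, 0.7, -1.7]
grip_width: 0.361
```

```bash
python3 - <<'E'
from m import *
c=cap('top','top5');cv2.imwrite('pics/t5.png',cv2.resize(c['frame'][100:250,210:370,::-1],None,fx=4,fy=4,interpolation=cv2.INTER_CUBIC))
c=cap('side','side5')
f=c['frame'][:,:,::-1];cv2.imwrite('pics/s5.png',cv2.resize(f[150:300,250:410],None,fx=4,fy=4,interpolation=cv2.INTER_CUBIC))
st()
E
```

```text
6.5 [530.1 112.4 131.7] jaw -58.1 [-0.  0. -1.] [0.11 0.03 1.75 0.   1.36 1.13] [ 0.13  0.59 -1.65] 0.368
```

View pics/s5.png

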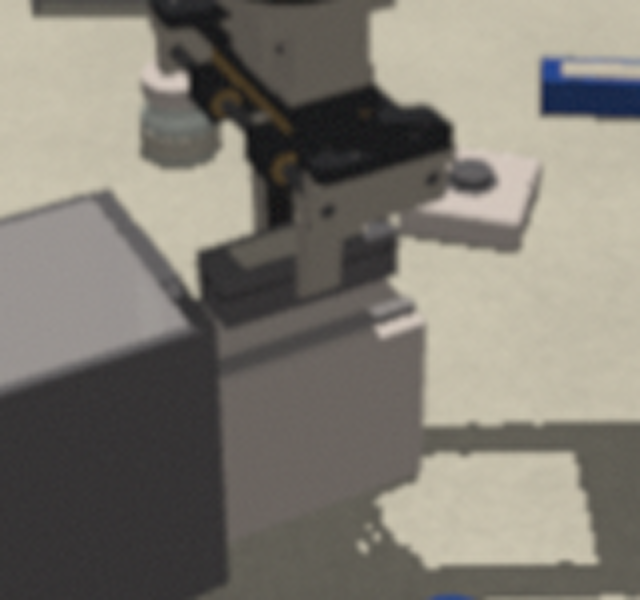

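View pics/t5.png

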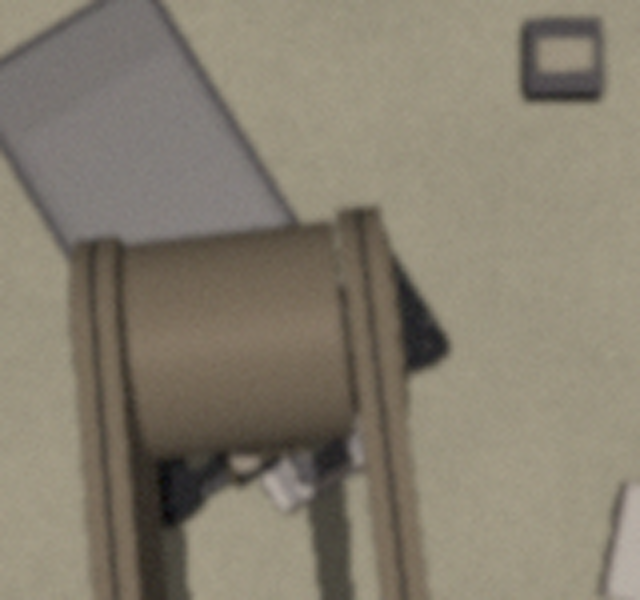

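The box is aligned above the sill. In the side view its leading end looks close to the face, so I'll check that end point (crop 228,325) and the trailing one (396,272) numerically.

```bash
python3 - <<'E'
from m import *
c=load('side5')
a=np.radians(32);ex=np.array([np.cos(a),np.sin(a)]);ey=np.array([-ex[1],ex[0]]);o=np.array([.595,.1536])
for n,p,z in [('leadbot',(228,325),.120),('trailbot',(396,272),.120),('leadtop',(222,282),.15),('sillfront near top',(424,322),.105),('sillfaceroof',(200,330),.170),('silljoin',(222,352),.108)]:
    P=onplane(c,(250+p[0]/4-.4,150+p[1]/4-.4),z)[0,:2]-o; print(n,(P@ex*1000).round(1),(P@ey*1000).round(1))
E
```

```text
leadbot -32.3 8.6
trailbot -129.1 10.4
leadtop -29.0 11.2
sillfront near top -130.3 37.5
sillfaceroof 6.8 64.0
silljoin -26.3 13.0
```

```bash
python3 - <<'E'
from m import *
c=load('side5')
a=np.radians(32);ex=np.array([np.cos(a),np.sin(a)]);ey=np.array([-ex[1],ex[0]]);o=np.array([.595,.1536])
cv2.imwrite('pics/s5b.png',cv2.resize(c['frame'][190:250,290:370,::-1],None,fx=10,fy=10,interpolation=cv2.INTER_CUBIC))
for (u,v0,v1) in [(315,208,250),(328,205,245),(343,205,235)]:
  for v in range(v0,v1,2):
    P=bydepth(c,(u,v))[0];q=P[:2]-o;print((u,v),(q@ex*1000).round(1),(q@ey*1000).round(1),(P[2]*1000).round(1),c['frame'][v,u])
E
```

```text
(315, 208) -63.0 -12.8 152.8 [69 67 64]
(315, 210) -60.0 -6.7 152.6 [94 90 82]
(315, 212) -56.0 1.2 154.0 [96 92 84]
(315, 214) -55.3 2.4 150.0 [92 88 81]
(315, 216) -50.1 12.9 153.7 [65 62 60]
(315, 218) -49.0 15.0 150.5 [53 51 52]
(315, 220) -49.1 14.4 145.2 [53 50 51]
(315, 222) -48.5 15.4 141.1 [46 45 44]
(315, 224) -47.6 17.1 137.5 [55 53 53]
(315, 226) -48.4 15.0 130.7 [54 53 53]
(315, 228) -47.2 17.2 127.6 [57 55 55]
(315, 230) -55.9 -1.4 106.5 [94 89 85]
(315, 232) -52.2 6.2 107.9 [104  98  93]
(315, 234) -50.5 9.3 105.4 [104  98  94]
(315, 236) -43.7 23.4 112.8 [84 80 79]
(315, 238) -40.8 29.0 112.7 [74 71 71]
(315, 240) -40.7 28.9 107.6 [82 79 78]
(315, 242) -38.4 33.4 106.5 [103  97  94]
(315, 244) -36.6 36.9 104.6 [108 102  97]
(315, 246) -36.1 37.8 100.3 [107 101  97]
(315, 248) -35.8 37.9 95.3 [108 102  96]
(328, 205) -42.0 84.8 227.1 [90 87 78]
(328, 207) -41.7 85.2 223.1 [91 87 80]
(328, 209) -70.0 31.1 175.3 [93 88 81]
(328, 211) -69.2 32.4 171.6 [92 87 80]
(328, 213) -70.5 29.8 164.7 [91 87 80]
(328, 215) -70.3 30.1 160.0 [91 88 80]
(328, 217) -68.8 32.9 157.5 [92 8
[... 438 characters left out ...]
97]
(328, 241) -64.8 39.0 102.8 [106 100  95]
(328, 243) -65.2 38.1 96.8 [106 100  95]
(343, 205) -117.6 6.4 153.6 [93 90 87]
(343, 207) -114.1 12.6 153.6 [100  98  99]
(343, 209) -112.0 16.4 151.6 [82 80 80]
(343, 211) -112.5 15.5 146.0 [54 51 52]
(343, 213) -110.5 19.2 144.0 [48 47 47]
(343, 215) -113.1 14.6 135.0 [54 51 52]
(343, 217) -113.0 14.9 130.1 [52 51 52]
(343, 219) -111.7 17.3 127.1 [57 54 56]
(343, 221) -121.0 1.2 108.0 [94 89 86]
(343, 223) -119.6 3.6 104.8 [104  98  93]
(343, 225) -116.0 9.9 105.0 [108 103  98]
(343, 227) -107.7 24.5 112.6 [133 127 125]
(343, 229) -105.5 28.4 110.9 [91 88 86]
(343, 231) -105.4 28.6 105.9 [118 111 107]
(343, 233) -100.9 36.6 107.9 [116 109 104]
```

View pics/s5b.png

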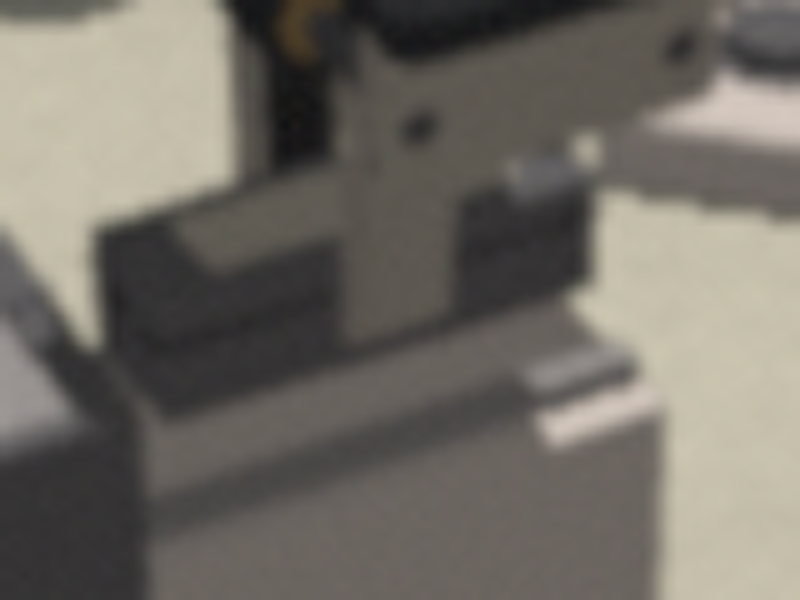

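Depth puts the box's left face at unit y ≈ +16 (the ideal is 17), the lip outer face at 29 and the sill side at 38. So it is centred, and my edge pick was off because of the height I assumed. Lowering until contact, then releasing.

servo_tool(steps=[{"wx": 0, "wy": 0, "wz": 0, "dx": 0, "dy": 0, "dz": -3, "fingers": -1}, {"wx": 0, "wy": 0, "wz": 0, "dx": 0, "dy": 0, "dz": -6, "fingers": -1}, {"wx": 0, "wy": 0, "wz": 0, "dx": 0, "dy": 0, "dz": -9, "fingers": -1}, {"wx": 0, "wy": 0, "wz": 0, "dx": 0, "dy": 0, "dz": -11, "fingers": -1}, {"wx": 0, "wy": 0, "wz": 0, "dx": 0, "dy": 0, "dz": -12, "fingers": -1}, {"wx": 0, "wy": 0, "wz": 0, "dx": 0, "dy": 0, "dz": -13, "fingers": -1}, {"wx": 0, "wy": 0, "wz": 0, "dx": 0, "dy": 0, "dz": -14, "fingers": -1}, {"wx": 0, "wy": 0, "wz": 0, "dx": 0, "dy": 0, "dz": -15, "fingers": -1}, {"wx": 0, "wy": 0, "wz": 0, "dx": 0, "dy": 0, "dz": -15.5, "fingers": -1}, {"wx": 0, "wy": 0, "wz": 0, "dx": 0, "dy": 0, "dz": -15.5, "fingers": -1}])

```text
t: 7.5
tool_pos: [0.53, 0.1123, 0.1161]
eef_rot: [0.0, 0.874, -0.486, -0.0]
ft_force: [0.2, 0.3, -2.0]
grip_width: 0.366
```

servo_tool(steps=[{"wx": 0, "wy": 0, "wz": 0, "dx": 0, "dy": 0, "dz": -0.3, "fingers": -1}, {"wx": 0, "wy": 0, "wz": 0, "dx": 0, "dy": 0, "dz": -0.6, "fingers": -1}, {"wx": 0, "wy": 0, "wz": 0, "dx": 0, "dy": 0, "dz": -0.9, "fingers": -1}, {"wx": 0, "wy": 0, "wz": 0, "dx": 0, "dy": 0, "dz": -1.2, "fingers": -1}, {"wx": 0, "wy": 0, "wz": 0, "dx": 0, "dy": 0, "dz": -1.5, "fingers": -1}, {"wx": 0, "wy": 0, "wz": 0, "dx": 0, "dy": 0, "dz": -1.5, "fingers": -1}, {"wx": 0, "wy": 0, "wz": 0, "dx": 0, "dy": 0, "dz": -1.5, "fingers": -1}, {"wx": 0, "wy": 0, "wz": 0, "dx": 0, "dy": 0, "dz": -1.5, "fingers": -1}, {"wx": 0, "wy": 0, "wz": 0, "dx": 0, "dy": 0, "dz": -1.5, "fingers": -1}, {"wx": 0, "wy": 0, "wz": 0, "dx": 0, "dy": 0, "dz": -1.5, "fingers": -1}])

```text
t: 8.5
tool_pos: [0.5303, 0.1124, 0.1156]
eef_rot: [-0.0, 0.874, -0.486, 0.0]
ft_force: [-4.0, 0.1, 6.9]
grip_width: 0.361
```

```bash
python3 - <<'E'
from m import *
st()
c=cap('side','side6')
f=c['frame'][:,:,::-1];cv2.imwrite('pics/s6.png',cv2.resize(f[190:250,290:370],None,fx=10,fy=10,interpolation=cv2.INTER_CUBIC))
st()
E
```

```text
8.5 [530.3 112.4 115.6] jaw -58.1 [ 0.001  0.    -1.   ] [ 0.11  0.05  1.77 -0.    1.33  1.13] [-3.99  0.11  6.86] 0.361
8.55 [530.3 112.4 115.6] jaw -58.1 [ 0.001  0.    -1.   ] [ 0.11  0.05  1.77 -0.    1.33  1.13] [-4.57 -0.9   6.25] 0.365
```

View pics/s6.png

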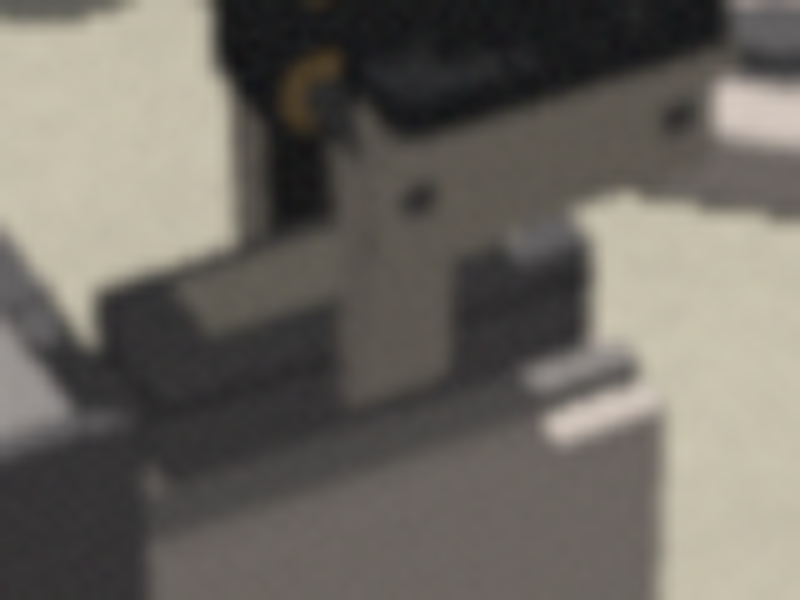

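Contact (about 8 N) at the expected height: the box lies between the lips. Releasing, rising, then backing off behind the box with the fingers shut.

servo_tool(steps=[{"wx": 0, "wy": 0, "wz": 0, "dx": 0, "dy": 0, "dz": 1, "fingers": 0}, {"wx": 0, "wy": 0, "wz": 0, "dx": 0, "dy": 0, "dz": 1, "fingers": 0}, {"wx": 0, "wy": 0, "wz": 0, "dx": 0, "dy": 0, "dz": 1, "fingers": 0.5}, {"wx": 0, "wy": 0, "wz": 0, "dx": 0, "dy": 0, "dz": 1, "fingers": 0.5}, {"wx": 0, "wy": 0, "wz": 0, "dx": 0, "dy": 0, "dz": 1, "fingers": 0.5}, {"wx": 0, "wy": 0, "wz": 0, "dx": 0, "dy": 0, "dz": 8, "fingers": 0.5}, {"wx": 0, "wy": 0, "wz": 0, "dx": 0, "dy": 0, "dz": 20, "fingers": 0.5}, {"wx": 0, "wy": 0, "wz": 0, "dx": 0, "dy": 0, "dz": 40, "fingers": 0.5}, {"wx": 0, "wy": 0, "wz": 0, "dx": 0, "dy": 0, "dz": 55, "fingers": 0.5}, {"wx": 0, "wy": 0, "wz": 0, "dx": 0, "dy": 0, "dz": 60, "fingers": 0.5}])

```text
t: 9.55
tool_pos: [0.5316, 0.1126, 0.1779]
eef_rot: [-0.001, 0.874, -0.486, 0.002]
ft_force: [0.2, 0.2, 1.0]
grip_width: 0.75
```

servo_tool(steps=[{"wx": 0, "wy": 0, "wz": 0, "dx": -10, "dy": -6, "dz": 0, "fingers": 0.5}, {"wx": 0, "wy": 0, "wz": 0, "dx": -25, "dy": -16, "dz": 0, "fingers": 0}, {"wx": 0, "wy": 0, "wz": 0, "dx": -45, "dy": -28, "dz": 0, "fingers": -1}, {"wx": 0, "wy": 0, "wz": 0, "dx": -62, "dy": -39, "dz": 0, "fingers": -1}, {"wx": 0, "wy": 0, "wz": 0, "dx": -66, "dy": -41, "dz": 0, "fingers": -1}, {"wx": 0, "wy": 0, "wz": 0, "dx": -66, "dy": -41, "dz": 0, "fingers": -1}, {"wx": 0, "wy": 0, "wz": 0, "dx": -66, "dy": -41, "dz": 0, "fingers": -1}, {"wx": 0, "wy": 0, "wz": 0, "dx": -66, "dy": -41, "dz": 0, "fingers": -1}, {"wx": 0, "wy": 0, "wz": 0, "dx": -66, "dy": -41, "dz": 0, "fingers": -1}, {"wx": 0, "wy": 0, "wz": 0, "dx": -66, "dy": -41, "dz": 0, "fingers": -1}])

```text
t: 10.55
tool_pos: [0.4643, 0.0715, 0.1745]
eef_rot: [0.0, 0.874, -0.485, -0.0]
ft_force: [-0.0, -0.9, 0.7]
grip_width: 0.03
```

```bash
python3 - <<'E'
from m import *
c=cap('side','side7')
f=c['frame'][:,:,::-1];cv2.imwrite('pics/s7.png',cv2.resize(f[150:260,270:400],None,fx=5,fy=5,interpolation=cv2.INTER_CUBIC))
st()
a=np.radians(32);ex=np.array([np.cos(a),np.sin(a)]);ey=np.array([-ex[1],ex[0]]);o=np.array([.595,.1536])
# box top pts by depth
vv,uu=np.mgrid[200:245,295:360];uv=np.c_[uu.ravel(),vv.ravel()];P=bydepth(c,uv);q=(P[:,:2]-o);X=q@ex*1000;Y=q@ey*1000;Z=P[:,2]*1000
m=(Z>131)&(Z<141)&(X<-5)&(X>-140)&(abs(Y)<25)
print('top',m.sum(),np.percentile(X[m],[1,99]),np.percentile(Y[m],[1,50,99]),np.median(Z[m]))
w=(Z>115)&(Z<130)&(X<-5)&(X>-140)&(abs(Y)<25)
print('leftface',np.polyfit(X[w],Y[w],1),np.median(Y[w]),np.percentile(X[w],[1,99]))
E
```

```text
10.6 [464.2  71.5 174.5] jaw -58.08 [-0.  0. -1.] [ 0.04 -0.2   1.9   0.    1.45  1.06] [ 0.39 -0.46 -0.72] 0.016
top 565 [-125.69561599  -27.93620865] [-17.9263539    3.20006043  17.35795285] 136.77530595608602
leftface [-0.07644549  8.18260258] 15.17515682198441 [-124.72595492  -27.36957815]
```

View pics/s7.png

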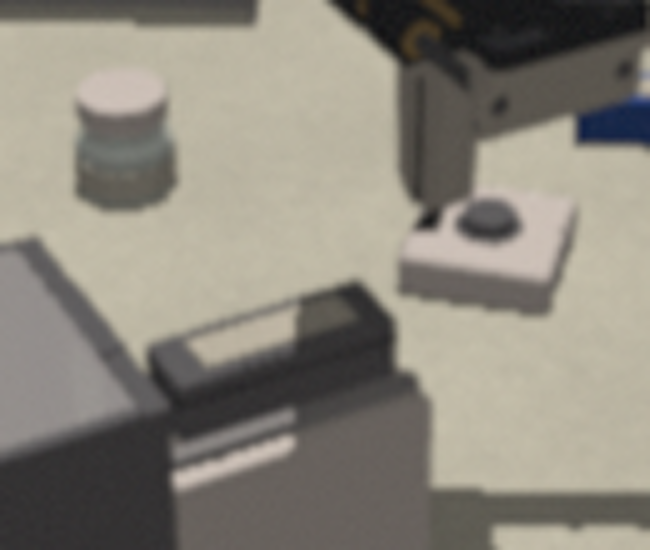

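The box lies flat and straight on the sill (unit x -126 to -28, level), and the shut fingers are behind it on the axis. Lowering, then beginning the push.

servo_tool(steps=[{"wx": 0, "wy": 0, "wz": 0, "dx": 0, "dy": 0, "dz": -12, "fingers": -1}, {"wx": 0, "wy": 0, "wz": 0, "dx": 0, "dy": 0, "dz": -26, "fingers": -1}, {"wx": 0, "wy": 0, "wz": 0, "dx": 0, "dy": 0, "dz": -40, "fingers": -1}, {"wx": 0, "wy": 0, "wz": 0, "dx": 0, "dy": 0, "dz": -52, "fingers": -1}, {"wx": 0, "wy": 0, "wz": 0, "dx": 0, "dy": 0, "dz": -59, "fingers": -1}, {"wx": 0, "wy": 0, "wz": 0, "dx": 0, "dy": 0, "dz": -60, "fingers": -1}, {"wx": 0, "wy": 0, "wz": 0, "dx": 5.1, "dy": 3.2, "dz": -60, "fingers": -1}, {"wx": 0, "wy": 0, "wz": 0, "dx": 10.2, "dy": 6.4, "dz": -60, "fingers": -1}, {"wx": 0, "wy": 0, "wz": 0, "dx": 15.3, "dy": 9.5, "dz": -60, "fingers": -1}, {"wx": 0, "wy": 0, "wz": 0, "dx": 20.4, "dy": 12.7, "dz": -60, "fingers": -1}])

```text
t: 11.6
tool_pos: [0.4853, 0.0843, 0.1152]
eef_rot: [-0.0, 0.874, -0.486, 0.0]
ft_force: [-1.5, -0.6, 1.7]
grip_width: 0.007
```

servo_tool(steps=[{"wx": 0, "wy": 0, "wz": 0, "dx": 4.2, "dy": 2.7, "dz": 0, "fingers": -1}, {"wx": 0, "wy": 0, "wz": 0, "dx": 8.5, "dy": 5.3, "dz": 0, "fingers": -1}, {"wx": 0, "wy": 0, "wz": 0, "dx": 12.7, "dy": 8, "dz": 0, "fingers": -1}, {"wx": 0, "wy": 0, "wz": 0, "dx": 17, "dy": 10.6, "dz": 0, "fingers": -1}, {"wx": 0, "wy": 0, "wz": 0, "dx": 21.2, "dy": 13.2, "dz": 0, "fingers": -1}, {"wx": 0, "wy": 0, "wz": 0, "dx": 25.4, "dy": 15.9, "dz": 0, "fingers": -1}, {"wx": 0, "wy": 0, "wz": 0, "dx": 29.7, "dy": 18.5, "dz": 0, "fingers": -1}, {"wx": 0, "wy": 0, "wz": 0, "dx": 33.9, "dy": 21.2, "dz": 0, "fingers": -1}, {"wx": 0, "wy": 0, "wz": 0, "dx": 38.2, "dy": 23.8, "dz": 0, "fingers": -1}, {"wx": 0, "wy": 0, "wz": 0, "dx": 42.4, "dy": 26.5, "dz": 0, "fingers": -1}])

```text
t: 12.6
tool_pos: [0.5272, 0.1107, 0.1146]
eef_rot: [0.0, 0.874, -0.486, -0.0]
ft_force: [-1.7, -1.1, 1.3]
grip_width: 0.008
```

```bash
python3 - <<'E'
from m import *
st()
c=cap('side','side8')
f=c['frame'][:,:,::-1];cv2.imwrite('pics/s8.png',cv2.resize(f[150:260,270:400],None,fx=5,fy=5,interpolation=cv2.INTER_CUBIC))
E
```

```text
12.6 [527.2 110.7 114.6] jaw -58.1 [-0. -0. -1.] [ 0.11  0.04  1.78 -0.    1.32  1.13] [-1.73 -1.05  1.34] 0.008
```

View pics/s8.png

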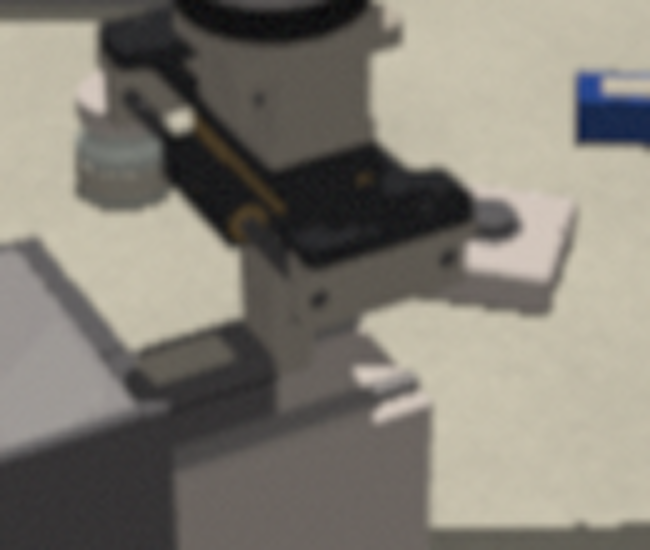

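It is pushing straight with about 2 N, and the box is entering under the flap. Continuing to just short of the face.

servo_tool(steps=[{"wx": 0, "wy": 0, "wz": 0, "dx": 7, "dy": 4.4, "dz": 0, "fingers": -1}, {"wx": 0, "wy": 0, "wz": 0, "dx": 14, "dy": 8.7, "dz": 0, "fingers": -1}, {"wx": 0, "wy": 0, "wz": 0, "dx": 22, "dy": 13.7, "dz": 0, "fingers": -1}, {"wx": 0, "wy": 0, "wz": 0, "dx": 31, "dy": 19.4, "dz": 0, "fingers": -1}, {"wx": 0, "wy": 0, "wz": 0, "dx": 40, "dy": 25, "dz": 0, "fingers": -1}, {"wx": 0, "wy": 0, "wz": 0, "dx": 48, "dy": 30, "dz": 0, "fingers": -1}, {"wx": 0, "wy": 0, "wz": 0, "dx": 54, "dy": 33.7, "dz": 0, "fingers": -1}, {"wx": 0, "wy": 0, "wz": 0, "dx": 54, "dy": 33.7, "dz": 0, "fingers": -1}, {"wx": 0, "wy": 0, "wz": 0, "dx": 54, "dy": 33.7, "dz": 0, "fingers": -1}, {"wx": 0, "wy": 0, "wz": 0, "dx": 54, "dy": 33.7, "dz": 0, "fingers": -1}])

```text
t: 13.65
tool_pos: [0.5806, 0.1441, 0.1145]
eef_rot: [0.0, 0.874, -0.486, -0.0]
ft_force: [0.9, 0.5, 0.7]
grip_width: 0.01
```

```bash
python3 - <<'E'
from m import *
st()
c=cap('side','side9')
f=c['frame'][:,:,::-1];cv2.imwrite('pics/s9.png',cv2.resize(f[150:260,250:380],None,fx=5,fy=5,interpolation=cv2.INTER_CUBIC))
E
```

```text
13.65 [580.6 144.1 114.5] jaw -58.1 [-0. -0. -1.] [ 0.16  0.2   1.61 -0.    1.34  1.17] [0.93 0.51 0.67] 0.01
```

View pics/s9.png

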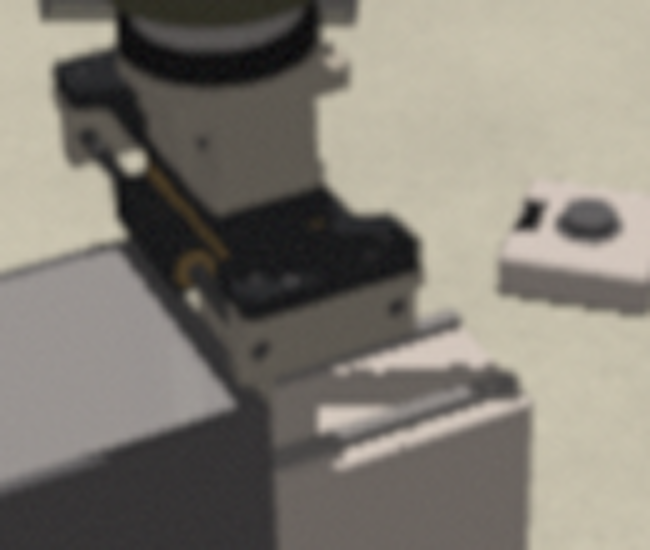

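No contact force remains, so the box has gone past the edge. Backing off and rising to look.

servo_tool(steps=[{"wx": 0, "wy": 0, "wz": 0, "dx": -15, "dy": -9.4, "dz": 0, "fingers": -1}, {"wx": 0, "wy": 0, "wz": 0, "dx": -40, "dy": -25, "dz": 5, "fingers": -1}, {"wx": 0, "wy": 0, "wz": 0, "dx": -70, "dy": -44, "dz": 20, "fingers": -1}, {"wx": 0, "wy": 0, "wz": 0, "dx": -100, "dy": -65, "dz": 40, "fingers": -1}, {"wx": 0, "wy": 0, "wz": 0, "dx": -115, "dy": -100, "dz": 50, "fingers": -1}, {"wx": 0, "wy": 0, "wz": 0, "dx": -125, "dy": -140, "dz": 50, "fingers": -1}, {"wx": 0, "wy": 0, "wz": 0, "dx": -132, "dy": -185, "dz": 40, "fingers": -1}, {"wx": 0, "wy": 0, "wz": 0, "dx": -138, "dy": -230, "dz": 20, "fingers": -1}, {"wx": 0, "wy": 0, "wz": 0, "dx": -142, "dy": -262, "dz": 0, "fingers": -1}, {"wx": 0, "wy": 0, "wz": 0, "dx": -143, "dy": -278, "dz": -20, "fingers": -1}])

```text
t: 14.7
tool_pos: [0.4372, -0.1365, 0.0944]
eef_rot: [0.0, 0.874, -0.487, 0.001]
ft_force: [-0.3, -0.4, -0.4]
grip_width: 0.005
```

```bash
python3 - <<'E'
from m import *
st()
t=cap('top','top10');cv2.imwrite('pics/t10.png',cv2.resize(t['frame'][85:245,190:410,::-1],None,fx=3.5,fy=3.5,interpolation=cv2.INTER_CUBIC))
c=cap('side','side10')
f=c['frame'][:,:,::-1];cv2.imwrite('pics/s10.png',cv2.resize(f[130:310,180:400],None,fx=3,fy=3,interpolation=cv2.INTER_CUBIC))
st()
E
```

```text
14.7 [ 437.2 -136.5   94.4] jaw -58.25 [ 0.001 -0.001 -1.   ] [-0.41 -0.17  2.01 -0.    1.29  0.6 ] [-0.33 -0.4  -0.38] 0.005
14.8 [ 435.3 -134.9   92. ] jaw -58.29 [-0.004  0.001 -1.   ] [-0.41 -0.16  2.02 -0.    1.29  0.6 ] [-0.25  1.1  -0.04] 0.007
```

View pics/s10.png

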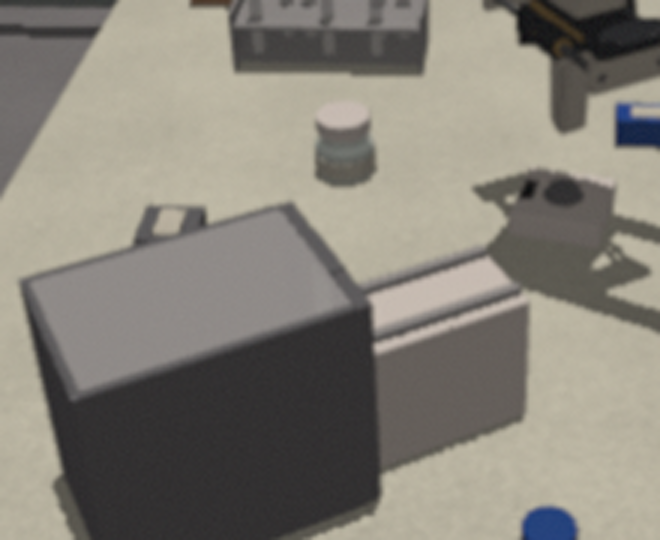

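View pics/t10.png

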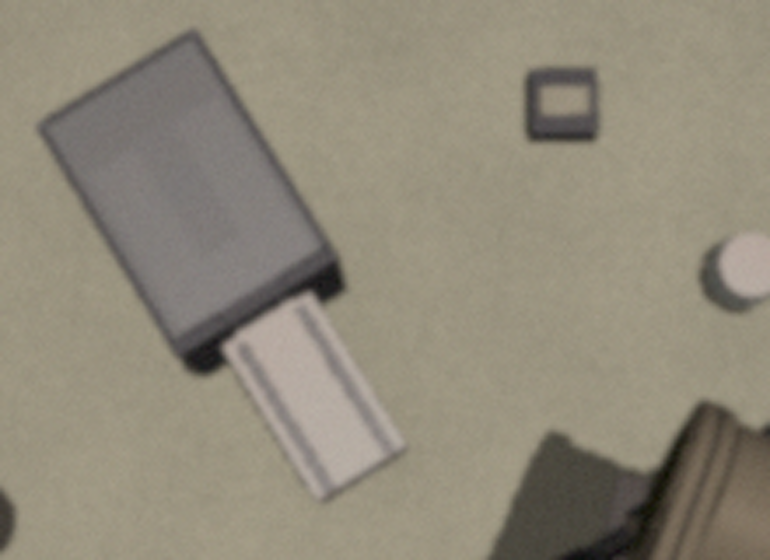

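The sill is empty, and a faint box outline shows through the clear top (about crop 190,190). I'll enhance the contrast to confirm that it lies flat on the floor and that the flap looks as it did before.

```bash
python3 - <<'E'
from m import *
a=load('top0')['frame'][90:200,195:305].astype(float);b=load('top10')['frame'][90:200,195:305].astype(float)
g=lambda x:np.clip((cv2.GaussianBlur(x,(0,0),.8)-60)*3,0,255)
d=np.clip(128+(b-a)*4,0,255)
o=np.hstack([g(a),g(b),d]).astype(np.uint8)
cv2.imwrite('pics/enh.png',cv2.resize(o[:,:,::-1],(795,265),interpolation=cv2.INTER_CUBIC))
c=load('top10')
m=(cv2.GaussianBlur((b-a).sum(2),(0,0),1.2)<-9);M=np.zeros((400,640),bool);M[90:200,195:305]=m
rect(c,M,.036,'inside')
E
```

```text
(no output)
```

View pics/enh.png

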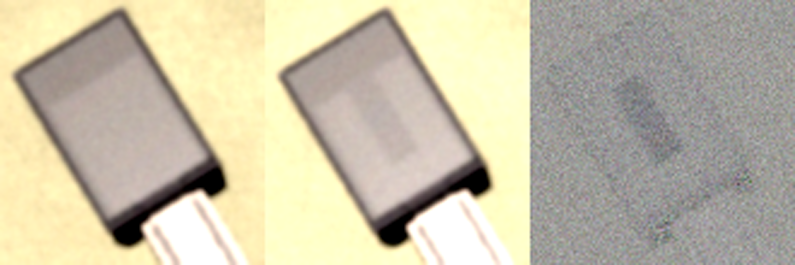

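The enhanced picture shows the box lying flat in the middle of the chamber, along its axis and about 37 px ≈ 93+ mm long. Nothing is sticking through the opening. Now the key: descending to just above it with the shut fingers.

servo_tool(steps=[{"wx": 0, "wy": 0, "wz": 0, "dx": 0.5, "dy": -1.5, "dz": 0, "fingers": -1}, {"wx": 0, "wy": 0, "wz": 0, "dx": 0.5, "dy": -1.5, "dz": -10, "fingers": -1}, {"wx": 0, "wy": 0, "wz": 0, "dx": 0.5, "dy": -1.5, "dz": -20, "fingers": -1}, {"wx": 0, "wy": 0, "wz": 0, "dx": 0.5, "dy": -1.5, "dz": -30, "fingers": -1}, {"wx": 0, "wy": 0, "wz": 0, "dx": 0.5, "dy": -1.5, "dz": -40, "fingers": -1}, {"wx": 0, "wy": 0, "wz": 0, "dx": 0.5, "dy": -1.5, "dz": -48, "fingers": -1}, {"wx": 0, "wy": 0, "wz": 0, "dx": 0.5, "dy": -1.5, "dz": -53, "fingers": -1}, {"wx": 0, "wy": 0, "wz": 0, "dx": 0.5, "dy": -1.5, "dz": -56, "fingers": -1}, {"wx": 0, "wy": 0, "wz": 0, "dx": 0.5, "dy": -1.5, "dz": -57, "fingers": -1}, {"wx": 0, "wy": 0, "wz": 0, "dx": 0.5, "dy": -1.5, "dz": -57, "fingers": -1}])

```text
t: 15.8
tool_pos: [0.4385, -0.1353, 0.0377]
eef_rot: [-0.0, 0.874, -0.486, 0.0]
ft_force: [-0.5, 0.0, -0.6]
grip_width: 0.003
```

```bash
python3 - <<'E'
from m import *
st()
c=cap('side','side11')
f=c['frame'][:,:,::-1];cv2.imwrite('pics/s11.png',cv2.resize(f[150:225,320:420],None,fx=7,fy=7,interpolation=cv2.INTER_CUBIC))
t=load('top10')
a=np.radians(32);ex=np.array([np.cos(a),np.sin(a)]);ey=np.array([-ex[1],ex[0]]);o=np.array([.595,.1536])
for p in [(622-530,85),(640-530,76),(665-530,165),(682-530,152)]:
    q=onplane(t,(195+p[0]/2.41,90+p[1]/2.41),.036)[0,:2]-o;print((q@ex*1000).round(),(q@ey*1000).round())
for i in range(4): env.get_state()
st()
E
```

```text
15.8 [ 438.5 -135.3   37.7] jaw -58.11 [ 0. -0. -1.] [-0.41 -0.08  2.05  0.    1.17  0.6 ] [-0.48  0.01 -0.56] 0.003
169.0 3.0
167.0 -19.0
67.0 9.0
69.0 -14.0
15.85 [ 438.6 -135.4   37.9] jaw -58.1 [ 0.001 -0.    -1.   ] [-0.41 -0.08  2.05  0.    1.17  0.6 ] [ 0.19  0.5  -0.27] 0.003
```

View pics/s11.png

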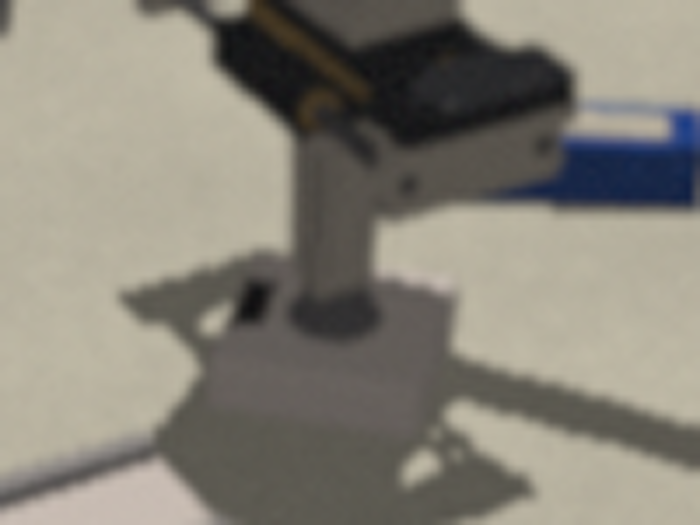

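The box inside spans unit x 67–169 mm (102 mm long), so it is flat on the floor. The fingertip is over the key (crop 335,300). Feeling for contact.

servo_tool(steps=[{"wx": 0, "wy": 0, "wz": 0, "dx": 0, "dy": 0, "dz": -1, "fingers": -1}, {"wx": 0, "wy": 0, "wz": 0, "dx": 0, "dy": 0, "dz": -2, "fingers": -1}, {"wx": 0, "wy": 0, "wz": 0, "dx": 0, "dy": 0, "dz": -3, "fingers": -1}, {"wx": 0, "wy": 0, "wz": 0, "dx": 0, "dy": 0, "dz": -4, "fingers": -1}, {"wx": 0, "wy": 0, "wz": 0, "dx": 0, "dy": 0, "dz": -4.5, "fingers": -1}, {"wx": 0, "wy": 0, "wz": 0, "dx": 0, "dy": 0, "dz": -5, "fingers": -1}, {"wx": 0, "wy": 0, "wz": 0, "dx": 0, "dy": 0, "dz": -5.4, "fingers": -1}, {"wx": 0, "wy": 0, "wz": 0, "dx": 0, "dy": 0, "dz": -5.4, "fingers": -1}, {"wx": 0, "wy": 0, "wz": 0, "dx": 0, "dy": 0, "dz": -5.4, "fingers": -1}, {"wx": 0, "wy": 0, "wz": 0, "dx": 0, "dy": 0, "dz": -5.4, "fingers": -1}])

```text
t: 16.85
tool_pos: [0.4383, -0.1352, 0.0323]
eef_rot: [-0.0, 0.874, -0.486, -0.0]
ft_force: [-1.7, 0.7, 4.1]
grip_width: -0.0
```

```bash
python3 -c "
from h import *
st()"
```

```text
16.85 [ 438.3 -135.2   32.3] jaw -58.1 [-0.  0. -1.] [-0.41 -0.07  2.05  0.    1.16  0.6 ] [-1.75  0.71  4.08] -0.0
```

About 4 N near z = 32.3 is the rising side or peak, as expected. Pressing another 2.4 mm through the click.

servo_tool(steps=[{"wx": 0, "wy": 0, "wz": 0, "dx": 0, "dy": 0, "dz": -0.4, "fingers": -1}, {"wx": 0, "wy": 0, "wz": 0, "dx": 0, "dy": 0, "dz": -0.8, "fingers": -1}, {"wx": 0, "wy": 0, "wz": 0, "dx": 0, "dy": 0, "dz": -1.2, "fingers": -1}, {"wx": 0, "wy": 0, "wz": 0, "dx": 0, "dy": 0, "dz": -1.6, "fingers": -1}, {"wx": 0, "wy": 0, "wz": 0, "dx": 0, "dy": 0, "dz": -2.0, "fingers": -1}, {"wx": 0, "wy": 0, "wz": 0, "dx": 0, "dy": 0, "dz": -2.2, "fingers": -1}, {"wx": 0, "wy": 0, "wz": 0, "dx": 0, "dy": 0, "dz": -2.2, "fingers": -1}, {"wx": 0, "wy": 0, "wz": 0, "dx": 0, "dy": 0, "dz": -2.2, "fingers": -1}, {"wx": 0, "wy": 0, "wz": 0, "dx": 0, "dy": 0, "dz": -2.2, "fingers": -1}, {"wx": 0, "wy": 0, "wz": 0, "dx": 0, "dy": 0, "dz": -2.2, "fingers": -1}])

```text
t: 17.85
tool_pos: [0.4384, -0.1353, 0.03]
eef_rot: [-0.0, 0.874, -0.486, 0.0]
ft_force: [-0.9, 0.8, 0.9]
grip_width: 0.008
```

```bash
python3 -c "
from h import *
st()
for i in range(3):
  vision.capture('side'); st()"
```

```text
17.85 [ 438.4 -135.3   30. ] jaw -58.1 [ 0.  0. -1.] [-0.41 -0.07  2.06  0.    1.16  0.6 ] [-0.91  0.77  0.92] 0.008
17.9 [ 438.4 -135.3   30.1] jaw -58.1 [ 0. -0. -1.] [-0.41 -0.07  2.06  0.    1.16  0.6 ] [ 0.04 -0.48  0.43] 0.008
17.95 [ 438.4 -135.3   30.1] jaw -58.1 [ 0. -0. -1.] [-0.41 -0.07  2.06 -0.    1.16  0.6 ] [-0.89  0.62  0.41] 0.006
18.0 [ 438.4 -135.3   30.1] jaw -58.1 [ 0. -0. -1.] [-0.41 -0.07  2.06  0.    1.16  0.6 ] [-1.15 -0.02  0.72] 0.008
```

The force fell from about 4 N to under 1 N, so the key is through the click, in the valley and short of the bottom. Releasing straight up and clearing away.

servo_tool(steps=[{"wx": 0, "wy": 0, "wz": 0, "dx": 0, "dy": 0, "dz": 2, "fingers": -1}, {"wx": 0, "wy": 0, "wz": 0, "dx": 0, "dy": 0, "dz": 5, "fingers": -1}, {"wx": 0, "wy": 0, "wz": 0, "dx": 0, "dy": 0, "dz": 15, "fingers": -1}, {"wx": 0, "wy": 0, "wz": 0, "dx": 0, "dy": 0, "dz": 35, "fingers": -1}, {"wx": 0, "wy": 0, "wz": 0, "dx": 0, "dy": 0, "dz": 60, "fingers": -1}, {"wx": 0, "wy": 0, "wz": 0, "dx": 0, "dy": -20, "dz": 90, "fingers": -1}, {"wx": 0, "wy": 0, "wz": 0, "dx": 0, "dy": -50, "dz": 110, "fingers": -1}, {"wx": 0, "wy": 0, "wz": 0, "dx": 0, "dy": -90, "dz": 130, "fingers": -1}, {"wx": 0, "wy": 0, "wz": 0, "dx": 0, "dy": -130, "dz": 140, "fingers": -1}, {"wx": 0, "wy": 0, "wz": 0, "dx": 0, "dy": -150, "dz": 150, "fingers": -1}])

```text
t: 19.0
tool_pos: [0.4383, -0.2883, 0.182]
eef_rot: [0.001, 0.874, -0.486, 0.001]
ft_force: [-0.5, 0.9, 0.9]
grip_width: 0.003
```

servo_tool(steps=[{"wx": 0, "wy": 0, "wz": 0, "dx": 0, "dy": -40, "dz": 0, "fingers": -1}, {"wx": 0, "wy": 0, "wz": 0, "dx": 0, "dy": -70, "dz": 0, "fingers": -1}, {"wx": 0, "wy": 0, "wz": 0, "dx": 0, "dy": -90, "dz": 0, "fingers": -1}, {"wx": 0, "wy": 0, "wz": 0, "dx": 0, "dy": -100, "dz": 0, "fingers": -1}, {"wx": 0, "wy": 0, "wz": 0, "dx": 0, "dy": -100, "dz": 0, "fingers": -1}, {"wx": 0, "wy": 0, "wz": 0, "dx": 0, "dy": -100, "dz": 0, "fingers": -1}, {"wx": 0, "wy": 0, "wz": 0, "dx": 0, "dy": -100, "dz": 0, "fingers": -1}, {"wx": 0, "wy": 0, "wz": 0, "dx": 0, "dy": -100, "dz": 0, "fingers": -1}, {"wx": 0, "wy": 0, "wz": 0, "dx": 0, "dy": -100, "dz": 0, "fingers": -1}, {"wx": 0, "wy": 0, "wz": 0, "dx": 0, "dy": -100, "dz": 0, "fingers": -1}])

```text
t: 20.0
tool_pos: [0.4385, -0.3849, 0.1801]
eef_rot: [-0.0, 0.874, -0.485, 0.0]
ft_force: [-0.3, 0.0, -0.6]
grip_width: 0.006
```

```bash
python3 - <<'E'
from m import *
t=cap('top','top12');s=cap('side','side12');st()
cv2.imwrite('pics/t12.png',t['frame'][:,:,::-1]);
cv2.imwrite('pics/s12.png',cv2.resize(s['frame'][130:310,180:440,::-1],None,fx=3,fy=3,interpolation=cv2.INTER_CUBIC))
a=load('side0')['frame'];K=s['frame'].astype(int).sum(2)
for n,F in(('before',a),('after',s['frame'])):
    B=F.astype(int).sum(2);K=np.zeros(B.shape,bool);K[183:205,359:382]=(B<300)[183:205,359:382];rect(s,K,.033,n)
for n in ('top0','top12'):
    c=load(n);print(n,'bottle',bydepth(c,(167,233)).round(3),'jar',bydepth(c,(402,162)).round(3),'short',bydepth(c,(351,115)).round(3))
d=cv2.absdiff(load('top0')['frame'],t['frame']).max(2);print('diff jar/short/bottle',d[145:180,385:420].mean(),d[98:130,335:368].mean(),d[215:250,155:195].mean())
E
```

```text
20.1 [ 438.4 -385.1  180.1] jaw -58.08 [ 0. -0. -1.] [-0.81  0.11  1.58  0.    1.45  0.21] [-0.39  0.31 -0.63] 0.006
before px [367.3 194.1] area 61 ctr [ 438.6 -128.6] mean [ 438.  -127.9] size [26.3 28. ] ang 93.0
after px [373.8 184.8] area 33 ctr [ 419.6 -173.5] mean [ 420.6 -173.9] size [13.1 39.4] ang 138.4
after px [367.3 194.1] area 61 ctr [ 438.6 -128.6] mean [ 438.  -127.9] size [26.3 28. ] ang 93.0
top0 bottle [[0.451 0.381 0.168]] jar [[ 0.633 -0.198  0.058]] short [[ 0.763 -0.068  0.039]]
top12 bottle [[0.451 0.381 0.169]] jar [[ 0.633 -0.198  0.058]] short [[ 0.765 -0.069  0.028]]
diff jar/short/bottle 8.929795918367347 8.034090909090908 7.783571428571428
```

View pics/t12.png

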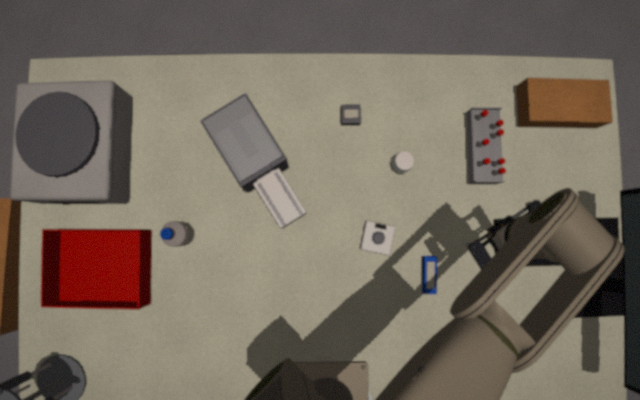

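View pics/s12.png

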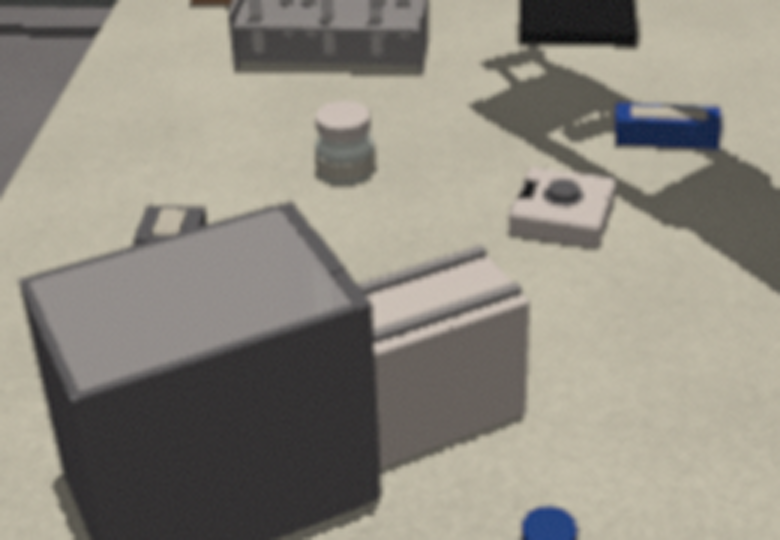

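The box is visible inside the unit at (240,140) and the sill at (279,197) is clear. The key is back at its rest pixel (367.3,194.1 in the side view), and the jar, short box, bottle and blue box are unmoved. Handing in.

```bash
python3 -c "
from h import *
print(env.job_done()); st()"
```

```text
the job is handed in; nothing more can be done
None
the job is handed in; nothing more can be done
```

I laid the grey slide box on the sill and pushed it in through the flap. I then pressed the round key through its click, released it, and handed the job in at about 20 s of the 62 s allowed.

**Box:** I pushed it from behind with shut fingers at about 2 N, so the box itself opened the flap. Seen through the clear top, it spans unit x 67–169 mm on the chamber floor, and the sill is empty.

**Key:** The force rose to about 4 N, then fell below 1 N at roughly 3 mm of travel, well short of 5 mm. After release the key was back at its starting pixel position.

**Bystanders:** The jar, short box and bottle match the first picture, as does the blue look-alike. One depth reading on the short box differed by 11 mm in height. That was depth noise, because its picture is unchanged.

**Not seen directly:** Neither camera shows the flap. I take it to be shut because nothing is left in the opening and the front of the unit looks the same as before.

**Other disagreements:**
- One edge estimate from the side view put the box 7 mm off-centre above the sill. Depth showed it within 2 mm, so I went ahead.
- The first move call was refused for missing row keys, and the arm did not move.

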